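Gauge the depth of an inlay channel in a stone panel

ROBOT

A 6-joint arm with a two-finger parallel gripper is mounted at the origin on the work surface. World frame = base frame: x ahead of the robot, y to its left, z up, the work surface at z = 0. Lengths are in m, angles in rad, forces in N, time in s.
With the tool pointing down it reaches from about 0.25 to 0.725 m from the base axis. Payload 4 kg.
Tool frame: the origin (TCP) lies where the fingers leave the gripper's body, on its centre line; the fingertips stand 73 mm ahead of it and the grasp point (between the pads) lies 54 mm ahead of it (bot.tips_ahead is the z of the fingertips in the tool frame, in m); z points along the fingers, y is the direction in which the jaws open and shut (so a half turn about z gives the same grasp; the last joint's range is limited). The gripper opens to 85 mm and grips with 20 to 120 N. Pads are 22 mm wide; open, the fingers measure 114 mm over their backs; the gripper's body (76 mm by 85 mm) begins 54 mm behind the grasp point. The pads swing forward as they close: fully open they stand 13 mm farther back than shut.
Start: joints at [-1.315, 0.241, 0.005, 1.335, 0, 1.571], TCP at [0.127, -0.484, 0.304] pointing down, gripper open.
Joint ranges: [-2.72, 2.72], [-1.05, 1.87], [-1.09, 1.28], [-1.99, 2.15], [-1.42, 1.44], [-3.14, 3.14]. Speed limits (rad/s): [2.79, 2.79, 3.14, 3.14, 3.14, 3.14].

INTERFACE

Orientations are given as a unit quaternion [x, y, z, w].
In Python, from workcell import readout, camera, get_calibration, order, bot gives the robot as it stands.
- The arm moves only by the tool send_rows, never from a script. Its argument "moves" is a list of rows, each a list of 3 entries, a list of its own where there are three numbers: the shift along the tool's x, y, z in mm, then the turn, a rotation vector about the tool's x, y, z in rad, then the finger opening in mm, from 0 to 85.4. In form: [[[dx, dy, dz], [ax, ay, az], grip], ...]. A call has 1 to 12 rows; each row is the pose to reach, as a shift and turn from the pose measured when the call began, along the tool's axes at that moment; what a row does not reach only later rows make up. A row lasts 1/12 s, in which the tool goes at most 41.7 mm and 7.16 degrees, less where a joint would pass 70% of its speed; a pose out of reach is approached as far as the arm can. A call with a gripper value outside its range is refused whole. The fingers move at their own pace and stop on an object; the grip force is fixed at half the most. Time passes only in rows, so rows that repeat a pose let the fingers close. It gives the time, the measured TCP pose, the force and the opening at its end, in the units of the state.
- readout.get_obs(): the state, without advancing time (a new reading comes with each control period).
- camera(name): name is "side" or "top"; returns the picture (384x512x3 uint8, red, green, blue); there is no depth.
- get_calibration(name): a dict with "fx", "fy", "cx", "cy" (pixels), "R" (3x3) and "t" (3): a world point X has camera coordinates R X + t. Camera axes: x right, y down, z forward; pixel columns grow to the right and rows downward; lengths in m; the calibration is good to about 2 mm. A picture is of the moment at which its call begins. get_calibration takes no time and is no camera call.
- order.job_done(): hands the job in, once; it reports no verdict.
The state is a dict: "clock": time; "joint_pos": joint angles; "joint_vel": joint speeds; "tau": joint torques, N m; "eef_pos": TCP position; "tool_rot": TCP orientation; "ft_force": force on the tool from outside, world axes, zero at the start; "ft_torque": the same for the moment, N m; "grip_width": finger opening in m.
Only numpy, scipy, OpenCV 4.12 (cv2) and the standard library are available. Lean on these libraries where they do the work, as an engineer would, in place of code of your own. Each camera call takes 0.05 s, during which the arm holds its last target. There are 200 camera calls.

TASK

The inlay channel cut in the sloping stone panel has to be checked for depth at the red crayon cross (not the blue one). Take the digital depth gauge by its dark body off the granite plate, set it squarely across the channel with its plunger tip on the red cross and its steel foot flat on the stone on both sides, and press it on gently. Finish while still holding it there like that for the reading, and leave the mallet, the chisel and the brush where they are.

Things in the scene. Friction and masses are not known exactly. Their poses are not given: they have to be found in the camera images.
- gauge: digital depth gauge, about 240 g, standing on the plate. Origin: centre of the foot's underside; z up the gauge, x along the foot. Steel foot 100 (x) x 18 (y) x 12 mm; 16 mm stem; dark body 60 (x) x 24 (y) mm from 32 to 110 mm above the underside, yellow label from 38 to 76 mm, bare above; thin spindle cap up to 122 mm. Balances about 50 mm up. May be used either way round
- plunger (a joint): reading of the gauge (m): how far the plunger's tip stands out below the foot. 0 on the plate at the start, 0.015 (its stop) in the air; a light spring (0.7 N at 0.015, 1.4 N at 0) pushes it out, and the spindle cap sinks with it. With the foot flat across the channel it reads the depth, about 0.009
- tip (a point): tip of the plunger (a 5 mm ball), on the gauge's own z axis, below the middle of the foot
- panel: fixed pale stone panel, 220 mm up the slope (x) x 300 across (y) x 40 thick (z). Origin: centre of its underside; x up the slope, away from the robot, y level along the channel, z square to the worked face, which is at z = 40 mm and slopes 20 degrees down towards the robot. A channel 24 mm wide, 9 mm deep runs along y over the middle of the face (x = 0), floor at z = 31 mm. Rigid
- red_mark: red crayon cross, 18 mm, on the floor of the channel, with a red tick on the face at either side of the channel. Origin: centre of the cross on the floor. Its axes: z vertical, turned as the easel
- blue_mark: blue crayon cross with ticks, the same form, elsewhere in the same channel: not to be gauged. Origin: centre of the cross
- plate: black granite zeroing plate, 130 (x) x 100 (y) x 25 mm high, fixed, on which the gauge stands. Origin: centre of its underside
- mallet: mason's round wooden mallet standing on its head, 92 mm across, 215 mm high. Origin: centre underneath
- chisel: steel chisel lying on the bench, 205 mm long, 17 mm high. Origin: underneath, mid shank; x towards the blade
- brush: wooden-handled dust brush lying flat on the bench near the robot's base. Origin: underneath; x away from the handle

How it is judged:
By the outcome, as a careful person would: the job done as asked, in the order asked, and still so for the second after the job is handed in, while the arm keeps its last pose, push and grip.
It also fails if it takes over 38 s, if anything falls off the work surface, if the arm or the gripper's body presses on something with over 40 N, if the wrist force passes 120 N, or if a joint passes its speed limit or range.

## Working session

There is one attempt and no reset: what is moved stays moved. The work goes in short steps, Python scripts to look and compute and a tool call to move; the robot and the scene stay as the last step left them, time stands still between calls to the robot, and variables do not carry over. Pictures are saved under pics/ and viewed, about 8 in all and at most 12, crops included, and the job is handed in when it is done.

Besides the shell and the picture viewer there is one more tool, called after "Emit:" as name([rows], argument=value, ...), one row to a line, values as JSON. send_rows: Moves the arm, as the interface text tells. Its arguments: {"type":"object","properties":{"moves":{"type":"array","items":{"type":"array"}}},"required":["moves"]}

```bash
mkdir -p pics; ls
python3 - <<'E'
from workcell import readout,camera,get_calibration,bot
import cv2,numpy as np
for n in("side","top"):
    im=camera(n); cv2.imwrite(f"pics/{n}0.png",cv2.cvtColor(im,cv2.COLOR_RGB2BGR)); c=get_calibration(n); print(n,c)
print(readout.get_obs(),bot.tips_ahead)
a=[cv2.imread(f"pics/{n}0.png") for n in("side","top")]
E
```

```text
pics
side {'fx': 370.38550160394664, 'fy': 370.38550160394664, 'cx': 253.7488045772857, 'cy': 189.12281732731574, 'R': array([[-0.82991025, -0.55755133,  0.01963388],
       [-0.35197472,  0.49595754, -0.79381353],
       [ 0.43285422, -0.66570461, -0.60784422]]), 't': array([0.42534158, 0.23789581, 0.85289151])}
top {'fx': 443.9277364248819, 'fy': 443.9277364248819, 'cx': 260.5595661723676, 'cy': 192.26258792282897, 'R': array([[-0.01936273, -0.99967614, -0.01651365],
       [-0.99112983,  0.02136397, -0.13116876],
       [ 0.13147907,  0.01382739, -0.99122251]]), 't': array([0.01782241, 0.50068781, 1.3941701 ])}
{'clock': 0.1, 'joint_pos': array([-1.31501704e+00,  2.41321539e-01,  3.89101349e-03,  1.33522118e+00,
        1.42561926e-05,  1.57076628e+00]), 'joint_vel': array([-0.00033631, -0.00307526,  0.00388898, -0.00109105, -0.00149146,
       -0.00066262]), 'tau': array([-4.00878434e-04, -3.73137224e+01,  2.53010398e+01,  1.08626671e-02,
       -3.79704238e-05,  3.40625155e-07]), 'eef_pos': array([ 0.12639568, -0.4833224 ,  0.30312214]), 'tool_rot': array([ 9.91830917e-01,  1.27556146e-01, -1.11235273e-04, -9.21026097e-04]), 'ft_force': array([-0.18854052,  0.13992894,  0.86509556]), 'ft_torque': array([0.03329799, 0.00406543, 0.04848793]), 'grip_width': 0.08517456854236687} 0.0726
```

View pics/side0.png

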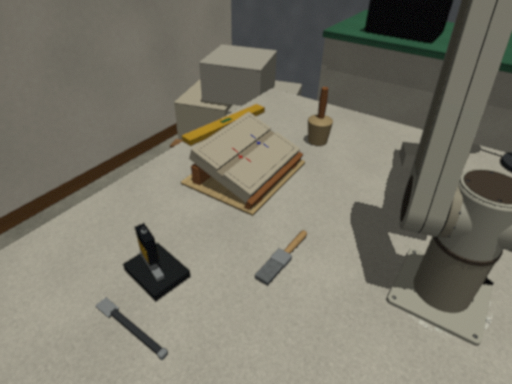

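View pics/top0.png

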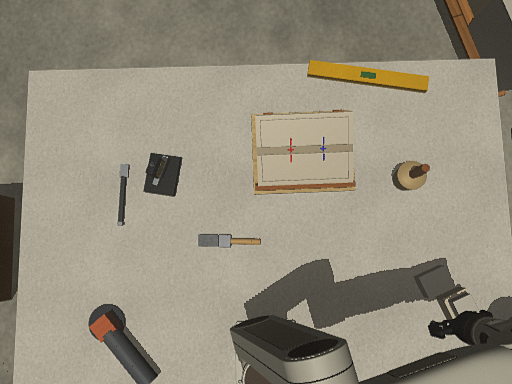

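The side view shows the gauge on the plate at about (148,245) and the panel at about (247,157), with the red cross at about (240,155). The top view shows the plate at about (163,174), the red cross at (291,149) and the blue one at (324,149). Next I'll enlarge these areas.

Run:
```python
import cv2,numpy as np
s=cv2.imread("pics/side0.png");t=cv2.imread("pics/top0.png")
def crop(im,x,y,w,h): return cv2.resize(im[y:y+h,x:x+w],(400,300),interpolation=cv2.INTER_CUBIC)
m=np.vstack([np.hstack([crop(s,112,215,80,60+20-20),crop(t,123,144,80,60)]),np.hstack([crop(s,180,100,136,102),crop(t,240,100,136,102)])])
m[:300]=cv2.convertScaleAbs(m[:300],alpha=1.8,beta=10)
cv2.imwrite("pics/m0.png",m)
```

```text
(no output)
```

View pics/m0.png

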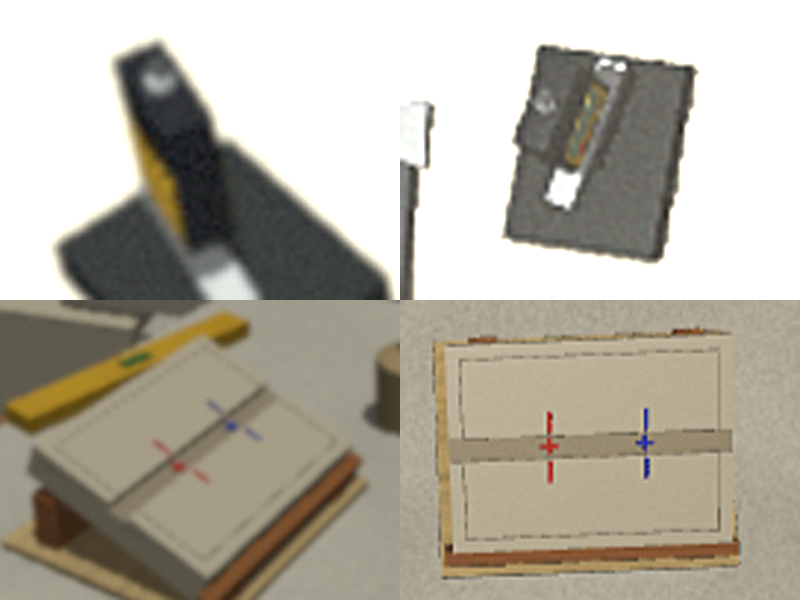

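The enlargement shows the foot's ends at about (165,156) and (155,185) in the top view, and the spindle cap at (151.6,164.4) top and (143.6,231) side. The crosses and channel are clear in both views.

```bash
cat > h.py <<'E'
from workcell import readout,camera,get_calibration,order,bot
import cv2,numpy as np
from scipy.spatial.transform import Rotation as Ro
C={n:get_calibration(n) for n in("side","top")}
def ray(n,p):
    c=C[n];d=c["R"].T@[(p[0]-c["cx"])/c["fx"],(p[1]-c["cy"])/c["fy"],1];return -c["R"].T@c["t"],d/np.linalg.norm(d)
def onz(n,p,z):
    o,d=ray(n,p);return o+d*(z-o[2])/d[2]
def tri(ps,pt):
    A=0;b=0;r=[ray("side",ps),ray("top",pt)]
    for o,d in r: P=np.eye(3)-np.outer(d,d);A=A+P;b=b+P@o
    X=np.linalg.solve(A,b);return X,[round(1e3*np.linalg.norm(np.cross(X-o,d)),1) for o,d in r]
def proj(n,X):
    c=C[n];q=c["R"]@X+c["t"];return np.array([c["fx"]*q[0]/q[2]+c["cx"],c["fy"]*q[1]/q[2]+c["cy"]])
def delta(pos,R):
    "shift (mm) and rotvec in present tool axes to reach pos, R (matrix)"
    s=readout.get_obs();R0=Ro.from_quat(s["tool_rot"]);Rt=Ro.from_matrix(R)
    return (R0.inv().apply(pos-s["eef_pos"])*1e3).round(1),(R0.inv()*Rt).as_rotvec().round(4)
E
python3 - <<'E'
from h import *
np.set_printoptions(precision=4,suppress=True)
s=cv2.imread("pics/side0.png").astype(int);t=cv2.imread("pics/top0.png").astype(int)
P={}
for n,im in(("side",s),("top",t)):
    x0,y0,x1,y1=(185,110,310,200) if n=="side" else (255,115,352,190)
    for k in("red","blue"):
        d=im[...,2]-im[...,1] if k=="red" else im[...,0]-im[...,2]
        m=np.zeros(d.shape,np.uint8);m[y0:y1,x0:x1]=(d>60 if k=="red" else d>10)[y0:y1,x0:x1]
        _,_,st,ce=cv2.connectedComponentsWithStats(m)
        L=[(st[i,4],ce[i].round(1)) for i in range(1,len(ce)) if st[i,4]>1]; print(n,k,L)
print("cap",tri((143.6,231),(151.6,164.4)))
for p in((165,156.5),(155,185)): print("foot",onz("top",p,.037))
print("red",tri((240.9,156.8),(290.7,149.6)))
# channel rows per column, top
g=t.sum(2)
pts=[]
for x in list(range(262,285))+list(range(297,317))+list(range(330,349)):
    col=g[138:164,x].astype(float); lo,hi=np.percentile(col,[8,70]);w=np.clip((hi-col)/(hi-lo),0,1)*(col<(lo+hi)/2+20)
    pts.append((x,(w*np.arange(138,164)).sum()/w.sum(),w.sum()))
pts=np.array(pts);f=np.polyfit(pts[:,0],pts[:,1],1);r=pts[:,1]-np.polyval(f,pts[:,0]);print("ch",f,r.std(),np.median(pts[:,2]))
h=tri((240.9,156.8),(290.7,149.6))[0][2]
a,b=[onz("top",(x,np.polyval(f,x)),h) for x in(262,348)];print(a,b,"yaw",np.degrees(np.arctan2(-(a-b)[0],(a-b)[1])))
E
```

```text
side red [(np.int32(5), array([240.2, 156.4]))]
side blue [(np.int32(6), array([258. , 142.5]))]
top red [(np.int32(10), array([290.3, 141.6])), (np.int32(17), array([290.4, 149.6])), (np.int32(14), array([290.5, 158. ]))]
top blue [(np.int32(8), array([323.1, 139.6])), (np.int32(16), array([322.5, 147.9])), (np.int32(14), array([323.4, 156.5]))]
cap (array([0.5787, 0.3328, 0.1374]), [np.float64(0.3), np.float64(0.3)])
foot [0.6245 0.3161 0.037 ]
foot [0.5314 0.3476 0.037 ]
red (array([ 0.6243, -0.0905,  0.0907]), [np.float64(1.4), np.float64(1.4)])
ch [ -0.0408 161.6885] 0.22920226558934195 7.710195796506957
[ 0.6232 -0.0002  0.0907] [ 0.6282 -0.2684  0.0907] yaw 1.063323784647043
```

```bash
cat >> h.py <<'E'
u=np.array([.0931,-.0315,0]);u/=np.linalg.norm(u)
Z=np.array([0,0,1.])
RG=np.c_[u,np.cross(-Z,u),-Z]            # tool rot for grasp
G=np.array([.578,.3322,0])
red=np.array([.6243,-.0905,.0907])
py=np.array([-.005,.2686,0]);py/=np.linalg.norm(py)
hx=np.cross(py,Z)                         # level, away from robot
pz=np.cos(np.radians(20))*Z-np.sin(np.radians(20))*hx;px=np.cross(py,pz)
RP=np.c_[px,np.cross(-pz,px),-pz]
E
python3 -c "
from h import *
print(px,py,pz);print(delta(G+[0,0,.29],RG))"
```

```text
[0.93952985 0.01748939 0.34202014] [-0.01861182  0.99982679  0.        ] [-0.3419609  -0.00636562  0.93969262]
(array([ 643.3, -674.7,   14.4]), array([-1.800e-03,  5.000e-04,  5.821e-01]))
```

Emit:
send_rows([
  [[29,-30,0],[0,0,0.03],85],
  [[58,-61,0],[0,0,0.06],85],
  [[87,-91,0],[0,0,0.09],85],
  [[116,-122,0],[0,0,0.12],85],
  [[145,-152,0],[0,0,0.15],85],
  [[174,-182,0],[0,0,0.18],85],
  [[203,-213,0],[0,0,0.21],85],
  [[232,-243,0],[0,0,0.24],85],
  [[261,-274,0],[0,0,0.27],85],
  [[290,-304,0],[0,0,0.3],85],
  [[319,-335,0],[0,0,0.33],85],
  [[348,-365,0],[0,0,0.36],85],
])

```text
clock: 1.1
eef_pos: [0.3686, -0.0441, 0.3037]
tool_rot: [0.999, -0.053, -0.0, -0.001]
ft_force: [0.7, -0.5, 0.2]
grip_width: 0.085
```

```bash
python3 -c "
from h import *
s=readout.get_obs();print(s['clock'],s['eef_pos'],s['joint_pos']);print(delta(G+[0,0,.29],RG))"
```

```text
1.1 [ 0.36858334 -0.04407634  0.30374105] [-1.19978263e-01 -1.54855964e-02 -2.88680793e-01  1.29818765e+00
  1.54387729e-03  3.12709129e+00]
(array([ 168.6, -396.2,   14.3]), array([-0.0015,  0.0007,  0.2208]))
```

Emit:
send_rows([
  [[10,-23,0],[0,0,-0.12],85],
  [[20,-46,0],[0,0,-0.24],85],
  [[30,-69,0],[0,0,-0.36],85],
  [[40,-92,0],[0,0,-0.48],85],
  [[50,-115,0],[0,0,-0.6],85],
  [[60,-138,0],[0,0,-0.72],85],
  [[70,-161,0],[0,0,-0.84],85],
  [[80,-184,0],[0,0,-0.96],85],
  [[90,-207,0],[0,0,-1.08],85],
  [[100,-230,0],[0,0,-1.2],85],
  [[110,-253,0],[0,0,-1.32],85],
  [[120,-276,0],[0,0,-1.44],85],
])

```text
clock: 2.1
eef_pos: [0.5172, 0.2189, 0.3034]
tool_rot: [0.784, 0.621, -0.0, -0.001]
ft_force: [0.0, 0.2, -0.0]
grip_width: 0.0851
```

```bash
cat >> h.py <<'E'
F=np.diag([-1,-1,1.]);RG=RG@F;RP=RP@F
E
python3 -c "
from h import *
s=readout.get_obs();print(s['clock'],s['eef_pos'],s['joint_pos']);print(delta(G+[0,0,.29],RG))"
```

```text
2.1 [0.51718755 0.21885767 0.30343913] [3.99675548e-01 3.64837482e-01 1.75537567e-01 1.38249910e+00
 1.56410026e-03 2.20058775e+00]
(array([124.2,  33.4,  13.5]), array([-9.0000e-04, -1.8000e-03, -1.4747e+00]))
```

Emit:
send_rows([
  [[12,3,0],[0,0,-0.12],85],
  [[24,6,0],[0,0,-0.24],85],
  [[36,10,0],[0,0,-0.36],85],
  [[48,13,0],[0,0,-0.48],85],
  [[60,16,0],[0,0,-0.6],85],
  [[72,19,0],[0,0,-0.72],85],
  [[84,23,0],[0,0,-0.84],85],
  [[96,26,0],[0,0,-0.96],85],
  [[108,29,0],[0,0,-1.08],85],
  [[116,31,0],[0,0,-1.2],85],
  [[124,33,0],[0,0,-1.32],85],
  [[124,33,0],[0,0,-1.44],85],
])

```text
clock: 3.1
eef_pos: [0.5778, 0.3333, 0.302]
tool_rot: [0.176, 0.984, 0.0, -0.002]
ft_force: [0.6, 0.3, 1.1]
grip_width: 0.0851
```

```bash
python3 -c "
from h import *
s=readout.get_obs();print(s['clock'],s['eef_pos'],s['joint_pos'][5]);print(delta(G+[0,0,.173],RG))
a=[camera(n)[...,::-1] for n in('side','top')]
def crop(im,x,y,w,h): return cv2.convertScaleAbs(cv2.resize(im[y:y+h,x:x+w],(400,400),interpolation=cv2.INTER_CUBIC),alpha=1.7,beta=10)
cv2.imwrite('pics/m1.png',np.hstack([crop(a[0],95,180,110,110),crop(a[1],110,115,110,110)]))"
```

```text
3.1 [0.57777833 0.33330161 0.30200954] 0.8763748619089509
(array([ -1. ,  -0.9, 129. ]), array([-0.0004, -0.003 , -0.0276]))
```

View pics/m1.png

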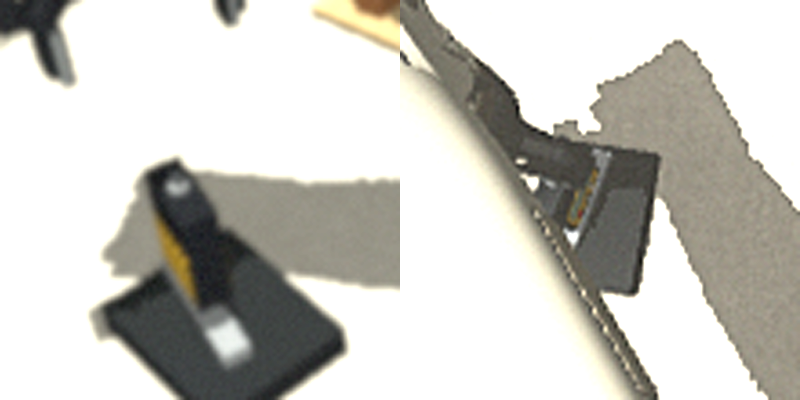

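The open fingers hang over the gauge, straddling it evenly in the side crop at (55,60) and (230,10). Next: descend and close.

Emit:
send_rows([
  [[-1,-1,25],[0,0,-0.027],85],
  [[-1,-1,55],[0,-0.003,-0.027],85],
  [[-1,-1,85],[0,-0.003,-0.027],85],
  [[-1,-1,110],[0,-0.003,-0.027],85],
  [[-1,-1,125],[0,-0.003,-0.027],85],
  [[-1,-1,129],[0,-0.003,-0.027],85],
  [[-1,-1,129],[0,-0.003,-0.027],85],
  [[-1,-1,129],[0,-0.003,-0.027],85],
])

```text
clock: 3.87
eef_pos: [0.578, 0.3311, 0.1741]
tool_rot: [0.167, 0.986, -0.0, 0.0]
ft_force: [0.5, -0.4, -0.0]
grip_width: 0.0847
```

```bash
python3 -c "
from h import *
s=readout.get_obs();print(s['clock'],s['eef_pos'],s['ft_force']);print(delta(G+[0,0,.173],RG))
a=[camera(n)[...,::-1] for n in('side','top')]
def crop(im,x,y,w,h): return cv2.convertScaleAbs(cv2.resize(im[y:y+h,x:x+w],(400,400),interpolation=cv2.INTER_CUBIC),alpha=1.7,beta=10)
cv2.imwrite('pics/m2.png',np.hstack([crop(a[0],95,180,110,110),crop(a[1],110,115,110,110)]))"
```

```text
3.8667 [0.57799877 0.33108146 0.17414964] [ 0.52099033 -0.38461273 -0.02846204]
(array([0.4, 1.1, 1.1]), array([-0.0003,  0.0006, -0.009 ]))
```

View pics/m2.png

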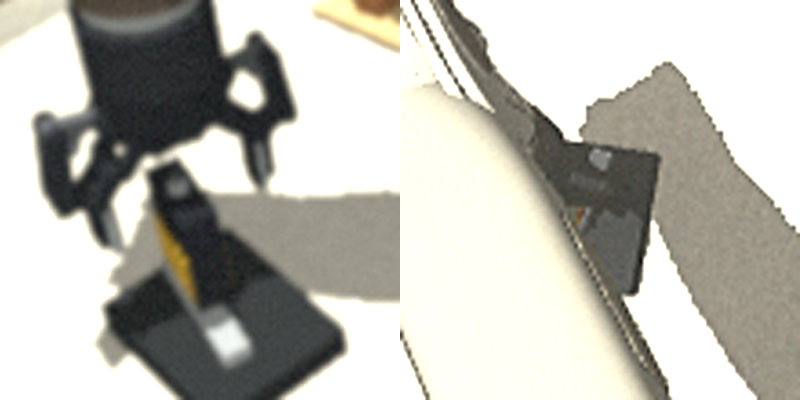

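The fingers straddle the body: tips at (118,245) and (262,185) in the crop, centred on the gauge's axis. Closing.

Emit:
send_rows([
  [[0,1,1],[0,0,-0.009],60],
  [[0,1,1],[0,0,-0.009],45],
  [[0,1,1],[0,0,-0.009],35],
  [[0,1,1],[0,0,-0.009],28],
  [[0,1,1],[0,0,-0.009],24],
  [[0,1,1],[0,0,-0.009],18],
  [[0,1,1],[0,0,-0.009],10],
  [[0,1,1],[0,0,-0.009],10],
  [[0,1,1],[0,0,-0.009],10],
  [[0,1,1],[0,0,-0.009],10],
])

```text
clock: 4.8
eef_pos: [0.579, 0.3325, 0.1747]
tool_rot: [0.162, 0.987, 0.001, 0.002]
ft_force: [0.0, -0.3, 3.0]
grip_width: 0.0231
```

Emit:
send_rows([
  [[0,0,-8],[0,0,0],10],
  [[0,0,-20],[0,0,0],10],
  [[0,0,-40],[0,0,0],10],
  [[0,0,-60],[0,0,0],10],
  [[0,0,-80],[0,0,0],10],
  [[0,0,-100],[0,0,0],10],
  [[0,0,-120],[0,0,0],10],
  [[0,0,-130],[0,0,0],10],
  [[0,0,-130],[0,0,0],10],
])

```text
clock: 5.55
eef_pos: [0.5793, 0.3328, 0.3074]
tool_rot: [0.162, 0.987, 0.002, 0.003]
ft_force: [-0.4, -0.1, -2.3]
grip_width: 0.0235
```

```bash
python3 -c "
from h import *
s=readout.get_obs();print(s['clock'],s['eef_pos'],s['ft_force'],s['ft_torque'],s['grip_width']);
R=Ro.from_quat(s['tool_rot']).as_matrix();print(R)
a=[camera(n)[...,::-1] for n in('side','top')]
[cv2.imwrite(f'pics/{n}3.png',i) for n,i in zip(('side','top'),a)]
def crop(im,x,y,w,h): return cv2.convertScaleAbs(cv2.resize(im[y:y+h,x:x+w],(400,400),interpolation=cv2.INTER_CUBIC),alpha=1.7,beta=10)
cv2.imwrite('pics/m3.png',np.hstack([crop(a[0],95,150,110,110),crop(a[1],110,115,110,110)]))
# target: hover 60mm off the face along the normal; grasp 0.093 -> TCP at 0.147 up the gauge
H=red+pz*(.009+.147+.06);print('hover',H,delta(H,RP))"
```

```text
5.55 [0.57928807 0.33278281 0.30739249] [-0.36617885 -0.10123322 -2.2705349 ] [ 0.01146332 -0.06414047  0.04390597] 0.023533205860985663
[[-0.94743802  0.31986254  0.00701013]
 [ 0.31989036  0.94744896  0.00326089]
 [-0.0055987   0.00533196 -0.99997011]]
hover [ 0.55043645 -0.09187497  0.29367361] (array([-109.1, -410.9,    9.8]), array([-0.0592, -0.3434, -0.3408]))
```

View pics/m3.png

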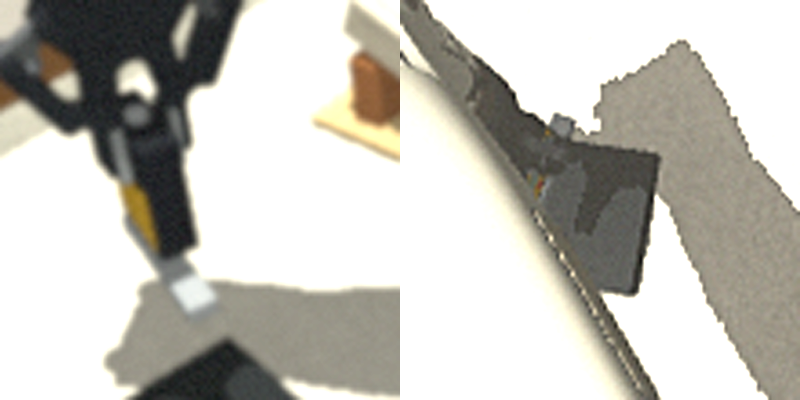

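The gauge is held upright and clear of the plate: foot end at (195,295) in the crop, jaws at 23.5 mm. Carrying it to a hover 60 mm off the face above the red cross.

Emit:
send_rows([
  [[-4,-15,-10],[0,0,0],10],
  [[-11,-41,-20],[-0.005,-0.03,-0.03],10],
  [[-19,-72,-25],[-0.01,-0.06,-0.06],10],
  [[-28,-105,-30],[-0.015,-0.09,-0.09],10],
  [[-37,-138,-30],[-0.02,-0.12,-0.12],10],
  [[-46,-171,-30],[-0.025,-0.15,-0.15],10],
  [[-55,-204,-30],[-0.031,-0.18,-0.18],10],
  [[-64,-237,-30],[-0.036,-0.21,-0.21],10],
  [[-73,-270,-30],[-0.042,-0.245,-0.243],10],
  [[-82,-303,-30],[-0.048,-0.28,-0.278],10],
  [[-90,-336,-25],[-0.053,-0.31,-0.308],10],
  [[-97,-364,-20],[-0.059,-0.343,-0.341],10],
])

```text
clock: 6.65
eef_pos: [0.5519, -0.0461, 0.322]
tool_rot: [-0.009, 0.985, 0.001, 0.173]
ft_force: [0.6, 0.2, -3.3]
grip_width: 0.0234
```

```bash
python3 -c "
from h import *
s=readout.get_obs();print(s['clock'],s['eef_pos'],s['joint_pos'])
H=red+pz*(.009+.150+.06);print('hover',H,delta(H,RP))"
```

```text
6.65 [ 0.55194051 -0.04609118  0.32202655] [-0.09950907  0.12559877 -0.14136078  0.9588679   0.03885484 -0.11184245]
hover [ 0.54941056 -0.09189407  0.29649268] (array([ 11.9, -45.7,  22.9]), array([-0.0012, -0.002 ,  0.0007]))
```

Emit:
send_rows([
  [[4,-20,8],[0,0,0],10],
  [[8,-36,16],[0,0,0],10],
  [[12,-45,23],[0,-0.002,0],10],
  [[12,-46,23],[0,-0.002,0],10],
  [[12,-46,23],[0,-0.002,0],10],
  [[12,-46,23],[0,-0.002,0],10],
])

```text
clock: 7.15
eef_pos: [0.5494, -0.0915, 0.2963]
tool_rot: [-0.01, 0.985, 0.001, 0.173]
ft_force: [0.2, -0.7, -2.3]
grip_width: 0.0234
```

```bash
cat > look.py <<'E'
import sys
from h import *
k=sys.argv[1]
s=readout.get_obs();print(s['clock'],s['eef_pos'],s['ft_force'],s['ft_torque'],s['grip_width'])
a=[camera(n)[...,::-1] for n in('side','top')]
[cv2.imwrite(f'pics/{n}{k}.png',i) for n,i in zip(('side','top'),a)]
def crop(im,x,y,w,h): return cv2.resize(im[y:y+h,x:x+w],(400,400),interpolation=cv2.INTER_CUBIC)
cv2.imwrite(f'pics/m{k}.png',cv2.convertScaleAbs(np.hstack([crop(a[0],195,85,100,100),crop(a[1],240,100,100,100)]),alpha=1.3,beta=10))
R=Ro.from_quat(s['tool_rot']).as_matrix();z=-R[:,2];x=-R[:,0];F0=s['eef_pos']-.150*z
print('foot',F0,'err in panel axes mm',1e3*np.array([px,py,pz])@(F0-red-.009*pz),'tilt',np.array([px,py])@z, 'yaw',py@x)
for n,q in(("foot ctr",F0),("foot low end",F0-.05*x),("foot up end",F0+.05*x),("cap",F0+.11*z)):
    for c,o in(("side",(195,85)),("top",(240,100))): p=proj(c,q);print(n,c,p.round(1),'crop',((p-o)*4).round())
H=red+pz*(.009+.150);print('contact',delta(H,RP))
E
python3 look.py 4
```

```text
7.15 [ 0.5493941  -0.09146878  0.2962754 ] [ 0.22467493 -0.71047418 -2.28802398] [-0.0093174   0.52460682 -0.02973422] 0.023408853458402618
foot [ 0.60063264 -0.09057718  0.15530088] err in panel axes mm [-0.14274011  0.36332608 59.79876872] tilt [0.00040261 0.00041464] yaw 0.001409037038872728
foot ctr side [247.  140.5] crop [208. 222.]
foot ctr top [292.3 152.9] crop [209. 212.]
foot low end side [260.5 150.3] crop [262. 261.]
foot low end top [292.7 169.5] crop [211. 278.]
foot up end side [233.7 130.8] crop [155. 183.]
foot up end top [291.8 136. ] crop [207. 144.]
cap side [258.9 111. ] crop [256. 104.]
cap top [295.  158.1] crop [220. 232.]
contact (array([ 0.6, -0.7, 60.3]), array([-0.0006,  0.0009,  0.0024]))
```

View pics/m4.png

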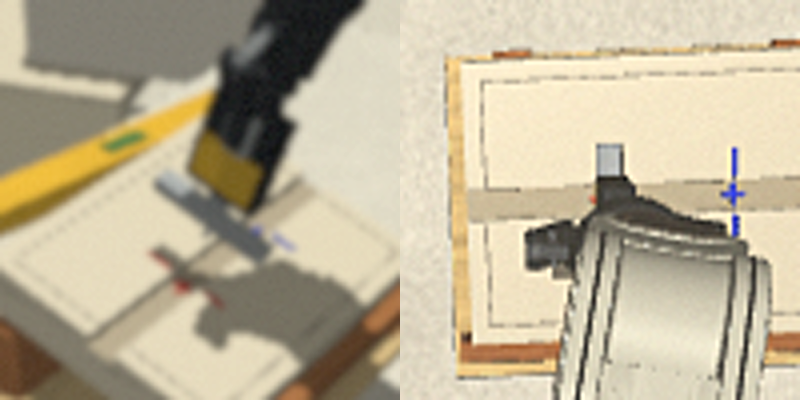

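The foot's ends appear where the model predicts (side crop (160,187) and (265,260), top (609,145)), so the grasp is square. Lowering to about 12 mm off the face.

Emit:
send_rows([
  [[0.5,-0.7,10],[0,0,0],10],
  [[0.5,-0.7,22],[0,0,0.002],10],
  [[0.5,-0.7,34],[0,0,0.002],10],
  [[0.5,-0.7,42],[0,0,0.002],10],
  [[0.5,-0.7,47],[0,0,0.002],10],
  [[0.5,-0.7,48],[0,0,0.002],10],
  [[0.5,-0.7,48],[0,0,0.002],10],
])

```text
clock: 7.83
eef_pos: [0.5659, -0.0913, 0.2513]
tool_rot: [-0.01, 0.985, 0.001, 0.174]
ft_force: [0.8, 0.9, -2.8]
grip_width: 0.0233
```

```bash
python3 look.py 5; python3 -c "
from h import *
print(proj('top',red),proj('side',red))"
```

```text
7.8333 [ 0.56589626 -0.09126977  0.25128559] [ 0.8021752   0.87053321 -2.7645314 ] [ 0.01533514  0.55335622 -0.02263955] 0.023275232806480067
foot [ 0.61722997 -0.09035083  0.11034587] err in panel axes mm [ 0.07939246  0.28072911 11.87780393] tilt [-0.00027605  0.00024424] yaw 0.0008188431731279333
foot ctr side [242.3 151.9] crop [189. 268.]
foot ctr top [291.3 150.8] crop [205. 203.]
foot low end side [255.4 161.6] crop [241. 306.]
foot low end top [291.7 166.9] crop [207. 267.]
foot up end side [229.5 142.5] crop [138. 230.]
foot up end top [290.8 134.5] crop [203. 138.]
cap side [253.5 124.4] crop [234. 157.]
cap top [293.8 155.6] crop [215. 223.]
contact (array([ 0.6, -0. , 12.7]), array([-0.0007,  0.0019,  0.0005]))
[290.91348944 149.98665233] [240.4426123  156.71267387]
```

View pics/m5.png

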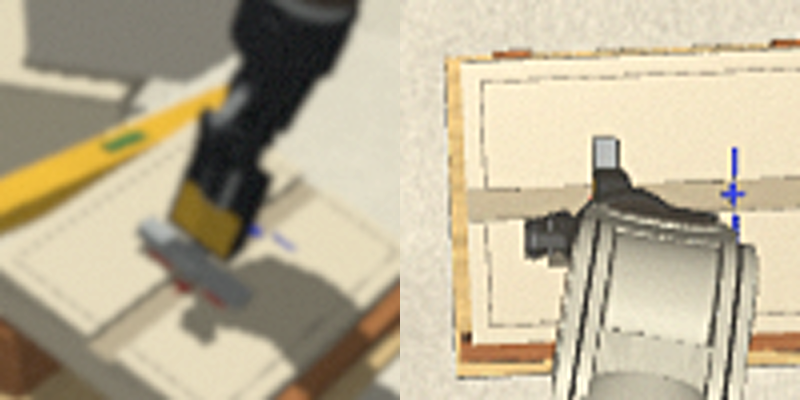

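The gauge is just above the channel. The top crop puts the foot about 0.5 mm towards −y of the red ticks, so I'm shifting that out and lowering gently.

Emit:
send_rows([
  [[0.5,0.5,4],[0,0,0],10],
  [[0.5,0.5,8],[0,0.001,0],10],
  [[0.5,0.5,10],[0,0.001,0],10],
  [[0.5,0.5,11],[0,0.001,0],10],
  [[0.5,0.5,11],[0,0.001,0],10],
  [[0.5,0.5,11],[0,0.001,0],10],
])

```text
clock: 8.43
eef_pos: [0.5696, -0.091, 0.2419]
tool_rot: [-0.009, 0.985, 0.001, 0.174]
ft_force: [-0.1, 0.2, -1.7]
grip_width: 0.023
```

Emit:
send_rows([
  [[0,0,0.5],[0,0,0],10],
  [[0,0,1],[0,0,0],10],
  [[0,0,1],[0,0,0],10],
  [[0,0,1],[0,0,0],10],
])

```text
clock: 8.77
eef_pos: [0.5699, -0.091, 0.241]
tool_rot: [-0.009, 0.985, 0.001, 0.174]
ft_force: [-0.1, -0.2, -1.7]
grip_width: 0.023
```

```bash
python3 look.py 6|grep -v end
```

```text
8.7667 [ 0.56991119 -0.09102204  0.24100316] [-0.10364161 -0.23985371 -1.72371059] [ 0.00058142  0.52946552 -0.0428846 ] 0.023009359139049317
foot [ 0.62138854 -0.09017402  0.10011539] err in panel axes mm [0.49054597 0.38011032 0.84110107] tilt [-0.00128583  0.00073478] yaw 0.0005185542843537578
foot ctr side [241.2 154.4] crop [185. 278.]
foot ctr top [291.  150.2] crop [204. 201.]
cap side [252.2 127.3] crop [229. 169.]
cap top [293.4 155. ] crop [214. 220.]
contact (array([ 0.3, -0.5,  0.8]), array([-0.0008,  0.0013,  0.0005]))
```

Emit:
send_rows([
  [[0,0,0.5],[0,0,0],10],
  [[0,0,1],[0,0,0],10],
  [[0,0,1.5],[0,0,0],10],
  [[0,0,1.5],[0,0,0],10],
])

```text
clock: 9.2
eef_pos: [0.5704, -0.091, 0.2397]
tool_rot: [-0.009, 0.985, 0.001, 0.174]
ft_force: [-1.5, -0.3, -0.4]
grip_width: 0.0232
```

Emit:
send_rows([
  [[0,0,0.5],[0,0,0],10],
  [[0,0,1],[0,0,0],10],
  [[0,0,1],[0,0,0],10],
  [[0,0,1],[0,0,0],10],
])

```text
clock: 9.53
eef_pos: [0.5704, -0.091, 0.2397]
tool_rot: [-0.009, 0.985, 0.001, 0.174]
ft_force: [-6.7, -0.0, 4.7]
grip_width: 0.023
```

```bash
python3 look.py 7; python3 -c "
from h import *
s=readout.get_obs();f=s['ft_force']+[0,0,2.5];print('force panel axes',np.array([px,py,pz])@f,'torque',np.array([px,py,pz])@s['ft_torque'])"
```

```text
9.5333 [ 0.57035327 -0.09103508  0.23968971] [-6.69012516 -0.04234524  4.73582332] [0.17330377 1.14551128 0.06377601] 0.023049692656851285
foot [ 0.6218866  -0.09021864  0.09882222] err in panel axes mm [ 0.51541907  0.32623324 -0.54411489] tilt [-0.00167906  0.00095216] yaw 0.0004302069850584728
foot ctr side [241.  154.7] crop [184. 279.]
foot ctr top [291.  150.2] crop [204. 201.]
foot low end side [253.9 164.3] crop [236. 317.]
foot low end top [291.4 166.1] crop [206. 264.]
foot up end side [228.3 145.3] crop [133. 241.]
foot up end top [290.5 134. ] crop [202. 136.]
cap side [252.  127.6] crop [228. 171.]
cap top [293.4 155. ] crop [214. 220.]
contact (array([ 0.2, -0.5, -0.6]), array([-0.0009,  0.0016,  0.0005]))
force panel axes [-2.5899129   1.00917503  9.17561391] torque [ 0.15122898  1.09432416 -0.01830605]
```

View pics/m7.png

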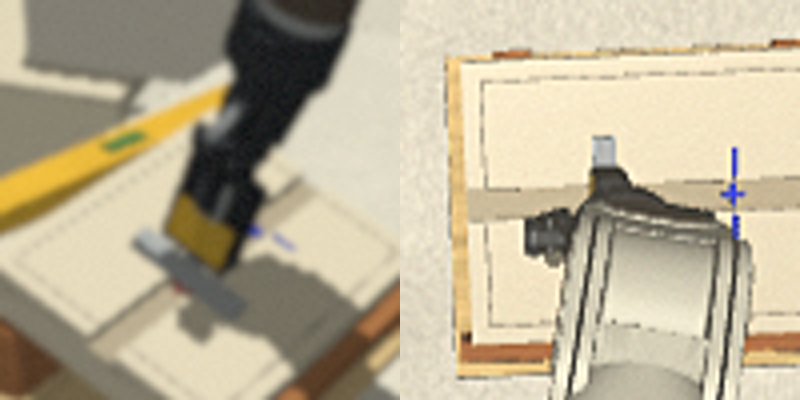

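The foot lies across the channel with its ends at (140,240) and (240,310) in the side crop. The foot's line matches the original red ticks to under 1 mm (top column ≈290.4 against 290.35). About 9 N normal, and the moments put the resultant within the foot. I'll ease the small sideways push and hold.

Emit:
send_rows([
  [[0.3,0,0.8],[0,0,0],10],
  [[0.3,0,0.8],[0,0,0],10],
  [[0.3,0,0.8],[0,0,0],10],
  [[0.3,0,0.8],[0,0,0],10],
  [[0.3,0,0.8],[0,0,0],10],
  [[0.3,0,0.8],[0,0,0],10],
])

```text
clock: 10.13
eef_pos: [0.5703, -0.091, 0.2396]
tool_rot: [-0.009, 0.985, 0.001, 0.175]
ft_force: [-5.7, 1.2, 5.7]
grip_width: 0.0233
```

```bash
python3 look.py 8|head -3; python3 -c "
from h import *
s=readout.get_obs();f=s['ft_force']+[0,0,2.5];print('force panel axes',np.array([px,py,pz])@f,'torque',np.array([px,py,pz])@s['ft_torque'])
a=cv2.imread('pics/m8.png');b=cv2.imread('pics/side8.png')[120:180,210:270];b=cv2.convertScaleAbs(cv2.resize(b,(400,400),interpolation=cv2.INTER_CUBIC),alpha=1.4)
cv2.imwrite('pics/f8.png',np.hstack([b,a[:,400:]]))"
```

```text
10.1333 [ 0.57026566 -0.09104238  0.23964085] [-5.71357421  1.1944645   5.65972547] [0.17877076 1.11794186 0.0584033 ] 0.023295256170651025
foot [ 0.62190527 -0.0902318   0.09881225] err in panel axes mm [ 0.52932794  0.31272589 -0.55978237] tilt [-0.00243277  0.00100441] yaw 0.0004106302006883554
foot ctr side [241.  154.7] crop [184. 279.]
force panel axes [-2.89069707 -0.28241433 10.26029019] torque [ 0.20473746  1.07207179 -0.01508719]
```

View pics/f8.png

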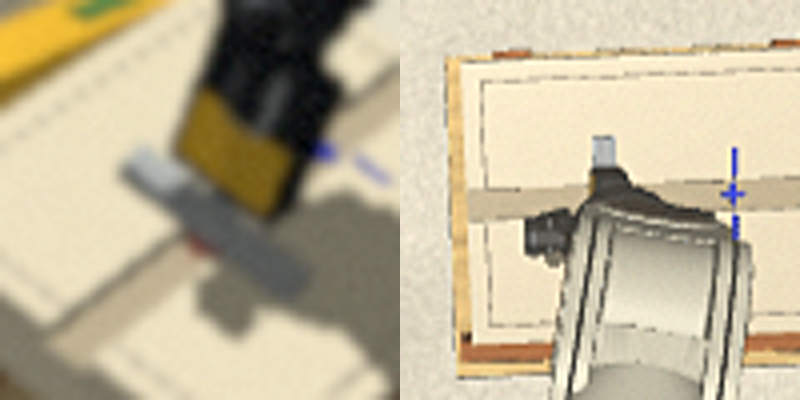

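The picture shows the foot seated across the channel, a sliver of red just showing beside its middle at (200,243), and the blue cross well clear. The force is steady at about 10 N. Handing in.

```bash
python3 -c "
from h import *
print(order.job_done())"
```

```text
the job is handed in; nothing more can be done
None
```

I took the depth gauge off the plate by its dark body, above the label, and set it squarely across the channel at the red cross. It was still gripped and pressed on when I handed the job in, at about 10 s of the 38 s allowed. I never went near the mallet, chisel or brush.

**Last checks:**
- **Press:** about 10 N square to the stone. A sideways push of about 3 N along the slope remained; one attempt to ease it made no difference.
- **Angle:** the tool was within 0.15° of square to the face and 0.02° in yaw. The wrist moments put the load within the foot, so both sides should be bearing.
- **Position:** by the arm's own pose the tip is about 0.5 mm up-slope and 0.3 mm sideways of the measured cross. In the top view the foot lines up with the original red ticks to under 1 mm.
- **Picture:** a sliver of the red cross shows beside the middle of the foot, and the blue cross is clear of it.

**Not confirmed:**
- I could not read the gauge itself, so the depth of about 9 mm is unchecked.
- The two camera rays to the red cross missed each other by nearly 3 mm, so the position is only as good as the 2 mm calibration.

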